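# Load a sample rack into the autosampler until its detent clicks

### The arm

A 6-joint arm with a two-finger parallel gripper is mounted at the origin on the work surface. World frame = base frame: x ahead of the robot, y to its left, z up, the work surface at z = 0. Lengths are in mm, angles in rad, forces in N, time in s.
With the tool pointing down it reaches from about 275 to 1000 mm from the base axis. Payload 8.4 kg.
Tool frame: the origin (TCP) lies between the finger pads; the fingertips stand 22 mm ahead of it and the grasp point (between the pads) lies 3 mm ahead of it; z points along the fingers, y is the line along which they close (so a half turn about z gives the same grasp; the last joint's range is limited). The gripper opens to 85 mm and grips with 20 to 120 N. Pads are 22 mm wide; open, the fingers measure 114 mm over their backs; the gripper's body (76 mm by 85 mm) begins 54 mm behind the grasp point. The pads swing forward as they close: fully open they stand 13 mm farther back than shut.
Start: joints at [1.34, 0.353, 1.633, -0, 1.155, -0.002], TCP at [141.754, 608.715, 253.281] pointing down, gripper open.
Joint ranges: [-2.63, 2.63], [-0.92, 2.1], [0.06, 2.66], [-1.3, 4.44], [0, 2.69], [-3.02, 3.02]. Speed limits (rad/s): [2.22, 2.22, 2.79, 3.14, 3.14, 3.14].

### API

Orientations are given as [roll, pitch, yaw] about the fixed x, y, z axes, in that order (R = Rz(yaw) Ry(pitch) Rx(roll)).
In Python, from rig import r, grab_frame gives the robot as it stands.
- The arm moves only by the shell command python3 -m inch 'ROWS' [FORCE]. ROWS is JSON, a list of rows, each a list of 7 numbers: the turn, a rotation vector about the tool's x, y, z as a fraction of full scale, then the shift along the tool's x, y, z as a fraction of full scale, then the closure, from 0 (fully open) to 1 (shut). In form: [[rx, ry, rz, dx, dy, dz, fingers], ...]. A call has 1 to 8 rows; each row shifts and turns the commanded pose from where the row before left it, along the tool's axes as they then stand; what a row does not reach is not made up. Full scale, the value 1, is 2.5 cm for a shift and pi rad for a turn. A row lasts 1/12 s, in which the tool goes at most 41.7 mm and 7.16 degrees, less where a joint would pass 70% of its speed; a pose out of reach is approached as far as the arm can. A call with a number of a shift or a turn outside -1 to 1 is refused whole. A call with a gripper value outside its range is refused whole. The fingers move at their own pace and stop on an object; FORCE is the grip in N (left out, the last holds). Time passes only in rows, so rows that do not move let the fingers close. It gives the time, the measured TCP pose, the force, the opening and the grip force at its end, in the units of the state.
- r.sense(): the state, without advancing time (a new reading comes with each control period).
- grab_frame(name): name is "scene" or "top" or "wrist"; returns a dict with "pixels" (400x640x3 uint8, red, green, blue), "z_map" (400x640 float32, mm along the optical axis (not along the pixel's ray), 0 where there is no reading), "vertical_fov" (degrees; the focal length in pixels is half the picture's height over the tangent of half this angle, whatever the lens; pixels are square), "cx", "cy" (the principal point, pixels), "cam_to_world" (4x4, takes a point from camera to world coordinates). Camera axes: x right, y down, z forward; pixel columns grow to the right and rows downward; lengths in mm; the calibration is good to about 2 mm. A picture is of the moment at which its call begins.
- r.sign_off(): hands the job in; it is judged then, once.
The state is a dict: "clock": time; "qpos": joint angles; "qvel": joint speeds; "joint_efforts": joint torques, N m; "eef_pos": TCP position; "tcp_rot": TCP orientation; "contact_force": force on the tool from outside, world axes, zero at the start; "wrist_torque": the same for the moment, N m; "opening": opening from 0.0 (shut) to 1.0 (fully open); "grasp_force": force on a finger pad.
Only numpy, scipy, OpenCV 4.12 (cv2) and the standard library are available. Lean on these libraries where they do the work, as an engineer would, in place of code of your own. Each camera call takes 0.05 s, during which the arm holds its last target. There are 200 camera calls.

### The job

Load the red-capped tube rack into the autosampler: lower it upright into the open front end of the lane, clear of the orange roller, and let go of it there; then push it along the lane towards the tower until the spring roller has ridden up its side and clicked into the notch, and no farther. Leave it latched by the roller, and leave the blue-capped rack and the other things on the bench where they stand.

Things in the scene. Friction and masses are not known exactly. Their poses are not given: they have to be found in the camera images.
- rack_red: Rack to load: white block with five red-capped tubes fixed in a row, 130 mm long (own x), 40 wide (own y), 55 high, caps to 81 mm; 0.2 to 0.4 kg. Origin: centre of its underside. Half a turn about z leaves it the same: either way round fits. Long sides are flat for 43 mm each way of the middle (grip there at mid-length); both ends taper to an upright end face 18 mm wide.
- rack_notch (a point): Centre of the mouth of the V notch in the rack's own +y side, 25 mm to +x of its middle, at mid-height; about 15 mm wide, 9 mm deep, full height. The -y side has the same notch 25 mm to -x. In the lane, the notch on the roller's side is always 25 mm ahead of the rack's middle, towards the tower.
- autosampler: Autosampler, fixed: grey and white deck 400 x 190 mm with a straight lane along its own x, and a 300 mm white tower over the lane's +x end (from x = 0.175; its head overhangs from x = 0.13, 235 mm up). Origin: under the lane's centre line (y = 0), at bench height. +x is the push direction, to the tower. An end plate at x = 0.16 lies past the working position.
- lane_front (a point): On the lane floor (20 mm over the bench) at autosampler x = -0.09: where the middle of a rack set down in front belongs (35 mm back to 60 mm ahead is still right; the roller is touched from 95 mm ahead on). The lane runs from x = -0.18 (open end) between two dark steel guides 12 mm high, 43 mm apart: 1.5 mm play each side of a rack.
- detent_zone (a point): On the lane floor's centre line at autosampler x = 0.075: middle of the stretch where the roller may be. The roller's dark steel block is bolted on at the +y side, at a different place on each machine: axle up to 13 mm either way of this point along the lane. So a latched rack's middle lies 12 to 38 mm short of this point. Find it by feel, the roller's travel, or sight.
- detent (a joint): Spring roller's travel out of the lane, m: 0 free, 0.0065 on the rack's flat side, 0.001 in the notch. Orange, 14 mm diameter, 20 to 34 mm over the lane floor. Push force: 1 to 2 N free, 5 to 9 N wedging it back, 3 to 6 N on the flat; at the notch the rack jumps 7 mm ahead and force vanishes; then over 10 N on the notch's steep rear flank, and from 14 N it is forced out, too far.
- rack_blue: Bystander: the same kind of rack with blue caps, 130 x 40 x 55 mm (caps to 81 mm). Origin under its centre. Not to be loaded or moved.
- tips_blue: Bystander: blue pipette tip box with clear lid, 120 x 85 x 67 mm, origin under its centre.
- tips_green: Bystander: green pipette tip box with clear lid, 120 x 85 x 67 mm, origin under its centre.
- reagent: Bystander: white bottle, 68 mm diameter, 150 mm high, origin under its centre.
- amber: Bystander: amber jar with black cap, 64 mm diameter, 130 mm high, origin under its centre.
- flask: Bystander: glass flask with a thin neck, 68 mm diameter, 125 mm high, origin under its centre.
- beaker: Bystander: glass beaker, 64 mm diameter, 80 mm high, origin under its centre.

How it is judged:
By the outcome, as a careful person would: the job done as asked, in the order asked, and still so for the second after the job is handed in, with the robot touching nothing.
It also fails if it takes over 67 s, if anything falls off the work surface, if the arm or the gripper's body presses on something with over 40 N, if the wrist force passes 120 N, or if a joint passes its speed limit or range.

## Working session

There is one attempt and no reset: what is moved stays moved. The work goes in short steps, Python scripts to look and compute and a shell command to move; the robot and the scene stay as the last step left them, time stands still between calls to the robot, and variables do not carry over. Pictures are saved under pics/ and viewed, at most 10 in all, crops included, and the job is handed in when it is done.

```bash
mkdir -p pics; ls; cat > h.py <<'E'
import numpy as np, cv2
from rig import r, grab_frame
def shot(name, fn=None):
    f=grab_frame(name)
    if fn: cv2.imwrite('pics/'+fn, cv2.cvtColor(f['pixels'],cv2.COLOR_RGB2BGR))
    return f
def cloud(f):
    z=f['z_map'].astype(float); h,w=z.shape
    fl=h/2/np.tan(np.radians(f['vertical_fov'])/2)
    v,u=np.mgrid[:h,:w]
    P=np.stack([(u-f['cx'])/fl*z,(v-f['cy'])/fl*z,z,np.ones_like(z)],-1)@np.array(f['cam_to_world']).T
    P=P[...,:3]; P[z==0]=np.nan
    return P
def hsv(f): return cv2.cvtColor(f['pixels'],cv2.COLOR_RGB2HSV)
E
python3 - <<'E'
from h import *
import pickle
fs={}
for n in ('scene','top'):
    fs[n]=shot(n,n+'1.png'); f=fs[n]; print(n,f['vertical_fov'],f['cx'],f['cy'],np.round(f['cam_to_world'],2).tolist())
    P=cloud(f); H=hsv(f)
    for nm,(a,b) in dict(red=((0,150,80),(6,255,255)),red2=((173,150,80),(180,255,255)),orange=((7,150,120),(20,255,255)),blue=((100,130,60),(125,255,255))).items():
        m=cv2.inRange(H,a,b); k,l,s,c=cv2.connectedComponentsWithStats(m)
        for i in range(1,k):
            if s[i,4]>12:
                p=P[l==i]; print(nm,s[i,4],np.round(c[i]),np.round(np.nanmedian(p,0)))
pickle.dump(fs,open('f1.pkl','wb'))
print(r.sense())
E
```

```text
pics
scene 42.00159483871188 322.4647100004879 193.13786557564669 [[0.8, 0.42, -0.43, 1161.23], [0.6, -0.55, 0.58, -854.23], [0.01, -0.72, -0.69, 1045.03], [0.0, 0.0, 0.0, 1.0]]
red 115 [539.  59.] [801. 868. 153.]
red 25 [353. 139.] [499. 199.  78.]
red 24 [359. 142.] [520. 199.  78.]
red 24 [365. 145.] [543. 198.  77.]
red 52 [374. 150.] [569. 196.  77.]
orange 98 [388.   6.] [-229. 1626. -211.]
orange 359 [413.   8.] [296. 887. 180.]
orange 230 [488.  33.] [598. 917. 161.]
orange 201 [407.  46.] [296. 887.  23.]
orange 26 [480.  46.] [660. 655. 239.]
orange 14 [505.  50.] [ 489. 1553. -208.]
orange 14 [527.  56.] [ 599. 1554. -210.]
orange 100 [436. 169.] [774. 198. 104.]
blue 224 [446.   7.] [429. 878. 231.]
blue 45 [464.  53.] [ 218. 1747. -407.]
blue 18 [474.  53.] [664. 603. 244.]
blue 101 [499.  61.] [ 401. 1826. -416.]
blue 17 [379. 115.] [493. 351.  79.]
blue 16 [385. 117.] [512. 357.  77.]
blue 18 [392. 118.] [534. 360.  79.]
blue 17 [398. 120.] [556. 366.  79.]
blue 18 [405. 121.] [577. 372.  79.]
blue 586 [412. 234.] [815.  12.  26.]
top 44.09542894874188 328.64308893399
[... 679 characters left out ...]
51.  82.]
{'clock': 0.1, 'qpos': array([ 1.33957357e+00,  3.53585819e-01,  1.63401381e+00,  4.53442849e-05,
        1.15518898e+00, -2.41509913e-03]), 'qvel': array([-0.00043749, -0.001755  , -0.00083555,  0.00200968,  0.0010988 ,
        0.00028175]), 'joint_efforts': array([-4.34863096e-04, -6.06354189e+01, -3.42821288e+01, -2.74540889e-05,
        3.99601864e-03, -5.45411609e-06]), 'eef_pos': array([141.67161766, 608.35132534, 252.65206764]), 'tcp_rot': array([-3.14039680e+00, -4.43504854e-05,  2.91276664e+00]), 'contact_force': array([-0.94827908,  0.71239752, -0.00326075]), 'wrist_torque': array([-0.00333172,  0.02741899,  0.00476646]), 'grasp_force': 0.0, 'opening': 0.9956842702867221}
```

View pics/top1.png

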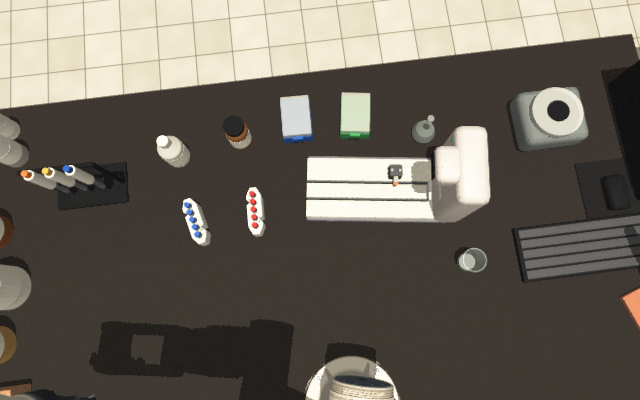

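View pics/scene1.png

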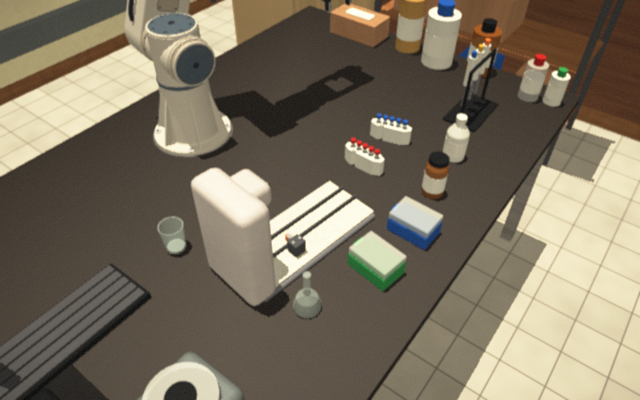

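The top view shows the red rack at about (254,210) and the blue rack at (195,222). The lane's open end is at (306,190), the roller at (396,183) and the tower at (465,175), so the push direction is about world −y. Next I'll fit the lane line from the guides.

```bash
python3 - <<'E'
from h import *
import pickle
f=pickle.load(open('f1.pkl','rb'))['top']; P=cloud(f); H=hsv(f)
sub=P[150:230,295:440]; v=H[150:230,295:440,2]
z=sub[...,2]
print('z hist',np.histogram(z[np.isfinite(z)],bins=[-10,-4,4,10,16,22,28,34,40,60,300]))
for c in range(310,440,12):
    col=P[150:225,c]; print(c,[(int(x),int(y),int(zz),int(b)) for (x,y,zz),b in zip(col,H[150:225,c,2])][0:75:1] if c in(334,) else '')
m=(v>140)&(z>12)&(z<45)
p=sub[m][:,:2]
print('rect',cv2.minAreaRect(p.astype(np.float32)))
# dark guide pixels inside deck, by column
L=[];R=[]
for c in range(312,388,1):
    rows=[i for i in range(165,212) if H[i,c,2]<110]
    a=[i for i in rows if i<192]; b=[i for i in rows if i>=192]
    if a: L.append(P[int(round(np.mean(a))),c])
    if b: R.append(P[int(round(np.mean(b))),c])
for G in (L,R):
    G=np.array(G); G=G[np.isfinite(G).all(1)]
    k=np.polyfit(G[:,1],G[:,0],1); print('x=a*y+b',k,np.median(G[:,2]),len(G),'y',G[:,1].min(),G[:,1].max())
E
```

```text
z hist (array([ 152, 2279,  522,  784, 4014, 2320,  468,  220,  211,  586]), array([-10,  -4,   4,  10,  16,  22,  28,  34,  40,  60, 300]))
310 
322 
334 [(697, -44, 2, 61), (694, -44, 0, 62), (691, -43, 0, 64), (688, -43, 1, 62), (684, -42, 4, 63), (681, -42, 4, 63), (676, -41, 10, 129), (672, -41, 14, 163), (667, -40, 24, 239), (664, -40, 21, 251), (663, -39, 17, 253), (659, -39, 21, 253), (657, -39, 17, 253), (652, -38, 23, 253), (649, -38, 22, 253), (647, -37, 21, 253), (644, -37, 20, 253), (641, -37, 19, 253), (639, -36, 17, 253), (636, -36, 16, 253), (631, -35, 25, 253), (630, -35, 17, 253), (626, -35, 23, 252), (622, -34, 25, 253), (621, -34, 20, 252), (618, -34, 19, 253), (614, -33, 24, 253), (613, -33, 17, 253), (609, -32, 20, 253), (605, -32, 25, 254), (600, -31, 34, 192), (598, -31, 32, 116), (595, -31, 29, 79), (595, -31, 20, 219), (592, -30, 21, 252), (590, -30, 16, 253), (586, -29, 21, 253), (583, -29, 21, 253), (580, -29, 20, 253), (578, -28, 17, 252), (574, -28, 21, 252), (573, -28, 15, 252), (568, -27, 23, 252), (566, -27, 19, 252), (562, -26, 25, 253), (560, -26, 2
[... 260 characters left out ...]
(523, -21, 22, 253), (521, -21, 17, 253), (517, -20, 20, 253), (515, -20, 19, 253), (512, -20, 18, 253), (509, -19, 19, 254), (506, -19, 22, 254), (503, -19, 18, 253), (501, -18, 14, 249), (499, -18, 10, 206), (495, -18, 16, 182), (492, -17, 18, 158), (491, -17, 9, 127), (489, -17, 0, 78), (486, -17, 2, 66), (484, -16, 0, 66), (481, -16, 2, 63)]
346 
358 
370 
382 
394 
406 
418 
430 
rect ((567.2036743164062, -135.70306396484375), (373.35308837890625, 185.59185791015625), 81.72064208984375)
x=a*y+b [1.41255047e-01 6.00405495e+02] 30.485692153806212 71 y -180.0772620492299 25.04151371241374
x=a*y+b [1.39152728e-01 5.50674120e+02] 31.096272458621684 60 y -172.79164082495194 22.601801912498498
```

```bash
python3 -m inch '[[0,0,-0.0365,0,0,0,0],[0,0,-0.0365,0,0,0,0],[0,0,0,-0.9,-0.9,0,0],[0,0,0,-0.9,-0.9,0,0],[0,0,0,-0.9,-0.9,0,0],[0,0,0,-0.9,-0.9,0,0],[0,0,0,-0.9,-0.9,0,0],[0,0,0,-0.9,-0.9,0,0]]'
python3 -m inch '[[0,0,0,-0.9,-0.9,0,0],[0,0,0,-0.9,-0.9,0,0],[0,0,0,-0.9,-0.9,0,0],[0,0,0,-0.9,-0.9,0,0],[0,0,0,-0.9,-0.9,0,0],[0,0,0,-0.9,-0.9,0,0],[0,0,0,-0.9,-0.9,0,0],[0,0,0,-0.9,-0.9,0,0]]'
python3 -m inch '[[0,0,0,-0.9,-0.9,0,0],[0,0,0,-0.9,-0.9,0,0],[0,0,0,-0.9,-0.9,0,0],[0,0,0,-0.5,-0.6,0,0],[0,0,0,0,0,0,0],[0,0,0,0,0,0,0]]'
python3 - <<'E'
from h import *
s=r.sense(); print(s['clock'],s['eef_pos'],s['tcp_rot'],s['qpos'],s['contact_force'])
f=shot('wrist','w1.png'); P=cloud(f); H=hsv(f)
m=cv2.inRange(H,(0,150,60),(6,255,255))|cv2.inRange(H,(173,150,60),(180,255,255))
k,l,st,c=cv2.connectedComponentsWithStats(m); C=[]
for i in range(1,k):
    if st[i,4]>30:
        p=np.nanmedian(P[l==i],0); C.append(p); print(st[i,4],c[i].round(),p.round(1))
# rack top face by height
t=(P[...,2]>48)&(P[...,2]<62)&(abs(P[...,0]-537)<90)&(abs(P[...,1]-197)<45)
q=P[t][:,:2].astype(np.float32); print(len(q),cv2.minAreaRect(q))
E
```

```text
clock: 0.77
eef_pos: [277.5, 472.4, 253.0]
tcp_rot: [-3.141, -0.0, -3.141]
contact_force: [-0.4, -0.1, 0.6]
opening: 1.0
grasp_force: 0.0
clock: 1.43
eef_pos: [457.7, 292.4, 253.1]
tcp_rot: [-3.141, -0.0, -3.141]
contact_force: [0.0, -0.2, -0.0]
opening: 0.997
grasp_force: 0.0
clock: 1.93
eef_pos: [537.1, 210.6, 252.8]
tcp_rot: [-3.141, -0.001, 3.14]
contact_force: [-0.5, -0.0, -0.5]
opening: 0.995
grasp_force: 0.0
1.9333 [537.12438562 210.61949416 252.79040814] [-3.14143401e+00 -9.71292436e-04  3.13995968e+00] [ 3.70984213e-01  2.79762815e-01  1.73827871e+00  2.28198056e-04
  1.12451353e+00 -1.19827781e+00] [-0.52017962 -0.00450644 -0.46418897]
150 [308. 145.] [495.  199.   80.3]
149 [308. 166.] [516.4 198.6  80.3]
154 [308. 186.] [537.8 198.3  80.3]
156 [308. 205.] [558.9 198.   80.4]
152 [308. 223.] [580.  197.6  80.4]
2453 ((538.9198608398438, 198.29779052734375), (39.98273849487305, 129.42794799804688), 88.971923828125)
```

View pics/w1.png

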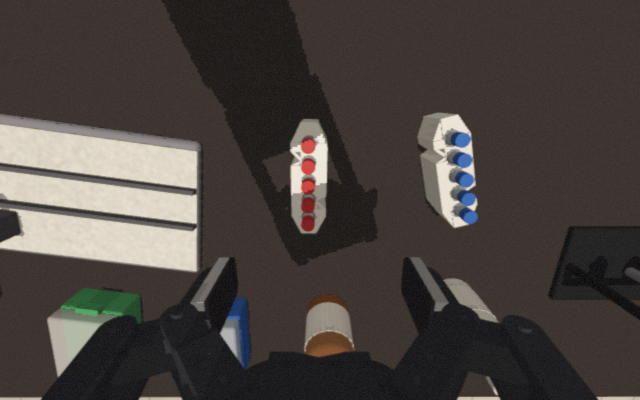

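The wrist view shows the red caps at (308,145) to (308,223). That puts the rack centre at (537.7,198.3) with yaw −0.016, and the space beside it is clear for the fingers.

```bash
python3 -m inch '[[0,0,0.0046,-0.024,-0.49,0,0],[0,0,0,0,0,0.9,0],[0,0,0,0,0,0.9,0],[0,0,0,0,0,0.9,0],[0,0,0,0,0,0.9,0],[0,0,0,0,0,0.9,0],[0,0,0,0,0,0.9,0],[0,0,0,0,0,0.9,0]]' 40
python3 -m inch '[[0,0,0,0,0,0.9,0],[0,0,0,0,0,0.8,0],[0,0,0,0,0,0.47,0],[0,0,0,0,0,0,0],[0,0,0,0,0,0,0]]'
python3 -m inch '[[0,0,0,0,0,0,1],[0,0,0,0,0,0,1],[0,0,0,0,0,0,1],[0,0,0,0,0,0,1],[0,0,0,0,0,0,1],[0,0,0,0,0,0,1],[0,0,0,0,0,0,1],[0,0,0,0,0,0,1]]' 40
python3 -m inch '[[0,0,0,0,0,-0.2,1],[0,0,0,0,0,-0.2,1],[0,0,0,0,0,0,1],[0,0,0,0,0,0,1]]'
```

```text
clock: 2.65
eef_pos: [536.7, 199.5, 95.0]
tcp_rot: [-3.142, -0.0, 3.129]
contact_force: [-0.6, -0.7, 0.7]
opening: 0.997
grasp_force: 0.0
clock: 3.07
eef_pos: [537.1, 199.3, 41.5]
tcp_rot: [-3.141, -0.001, 3.128]
contact_force: [-0.1, -0.3, 0.6]
opening: 1.003
grasp_force: 0.0
clock: 3.73
eef_pos: [538.2, 199.4, 42.5]
tcp_rot: [3.141, 0.001, 3.128]
contact_force: [-0.8, -0.9, 7.2]
opening: 0.464
grasp_force: 41.2
clock: 4.07
eef_pos: [537.7, 199.2, 51.9]
tcp_rot: [3.141, 0.001, 3.128]
contact_force: [-0.2, 0.8, -2.8]
opening: 0.463
grasp_force: 40.8
```

```bash
python3 -m inch '[[0,0,0.036,0,0,-0.9,1],[0,0,0.036,0,0,-0.9,1],[0,0,0.036,0,0,-0.9,1],[0,0,0.036,0,0,-0.9,1],[0,0,0.036,0,0,-0.8,1],[0,0,0.036,0,0,0,1],[0,0,0.036,0,0,0,1],[0,0,0.036,0,0,0,1]]'
python3 -m inch '[[0,0,0.036,0,0,0,1],[0,0,0.036,0,0,0,1],[0,0,0.036,0,0,0,1],[0,0,0.036,0,0,0,1],[0,0,0.036,0,0,0,1],[0,0,0.036,0,0,0,1],[0,0,0.036,0,0,0,1],[0,0,0,0,0,0,1]]'
python3 -m inch '[[0,0,0,-0.8,0.2,0,1],[0,0,0,-0.8,0.2,0,1],[0,0,0,-0.8,0.2,0,1],[0,0,0,-0.8,0.2,0,1],[0,0,0,-0.8,0.2,0,1],[0,0,0,-0.8,0.2,0,1],[0,0,0,-0.8,0.2,0,1],[0,0,0,-0.8,0.2,0,1]]'
python3 -m inch '[[0,0,0,-0.8,0.2,0,1],[0,0,0,-0.8,0.2,0,1],[0,0,0,-0.8,0.2,0,1],[0,0,0,-0.8,0.2,0,1],[0,0,0,-0.7,0.2,0,1],[0,0,0,0,0,0,1],[0,0,0,0,0,0,1]]'
cat > lane.py <<'E'
from h import *
s=r.sense(); print(s['clock'],s['eef_pos'],s['tcp_rot'],s['opening'],s['grasp_force'])
import sys
for nm in ('wrist','top'):
    f=shot(nm,sys.argv[1]+nm+'.png'); np.savez(sys.argv[1]+nm,px=f['pixels'],P=cloud(f))
E
python3 lane.py b
```

```text
clock: 4.73
eef_pos: [537.5, 199.1, 161.8]
tcp_rot: [3.141, 0.0, 2.217]
contact_force: [-0.1, 1.0, -2.8]
opening: 0.464
grasp_force: 41.6
clock: 5.4
eef_pos: [537.2, 199.1, 161.2]
tcp_rot: [-3.141, 0.0, 1.426]
contact_force: [-0.0, 0.7, -2.5]
opening: 0.464
grasp_force: 41.5
clock: 6.07
eef_pos: [554.7, 34.1, 161.3]
tcp_rot: [-3.141, 0.0, 1.436]
contact_force: [0.5, 0.7, -2.1]
opening: 0.46
grasp_force: 41.6
clock: 6.65
eef_pos: [565.9, -65.6, 161.3]
tcp_rot: [-3.141, -0.0, 1.433]
contact_force: [0.5, -0.2, -3.1]
opening: 0.458
grasp_force: 41.6
6.65 [565.9414357  -65.59892591 161.29652254] [-3.14114641e+00 -1.09751634e-04  1.43250084e+00] 0.4579655946605241 41.56053006649017
```

View pics/bwrist.png

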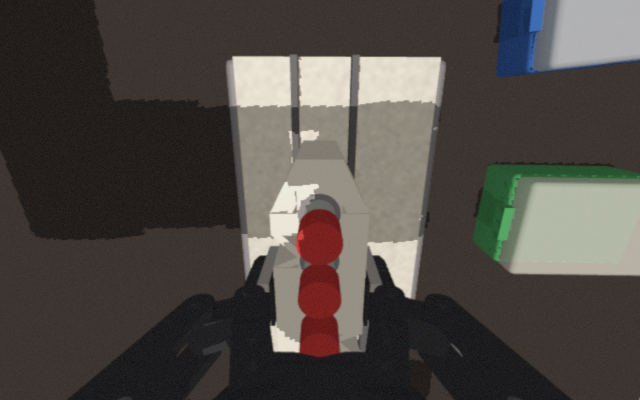

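The wrist view shows the held rack over the lane, with the guides at cols ~294 and ~355 near row 60–95 and the open end at row 57. I'll measure the rack axis against the lane axis.

```bash
cat > meas.py <<'E'
from h import *
import sys
def run(tag,rows=(62,175),cols=(262,388)):
    s=r.sense(); 
    px=np.load(tag+'wrist.npz')['px']; P=np.load(tag+'wrist.npz')['P']
    f=grab_frame('wrist'); M=np.array(f['cam_to_world']); fl=200/np.tan(np.radians(f['vertical_fov'])/2)
    def ray(u,v,z):
        d=M[:3,:3]@np.array([(u-f['cx'])/fl,(v-f['cy'])/fl,1]); o=M[:3,3]; return o+d*(z-o[2])/d[2]
    V=cv2.cvtColor(px,cv2.COLOR_RGB2GRAY).astype(int); L=[];R=[]
    for v in range(*rows):
        row=V[v]; 
        for lst,(a,b) in ((L,(282,306)),(R,(343,366))):
            seg=row[a:b]; thr=(seg.min()+np.percentile(seg,80))/2
            idx=np.where(seg<thr)[0]+a
            if np.percentile(seg,80)-seg.min()>40 and 3<=len(idx)<=14: lst.append(ray(idx.mean(),v,32))
    ks=[]
    for G in (L,R):
        G=np.array(G); k=np.polyfit(G[:,1],G[:,0],1); res=G[:,0]-np.polyval(k,G[:,1]); ok=abs(res)<2; k=np.polyfit(G[ok,1],G[ok,0],1); ks.append(k); print('guide',k,ok.sum(),np.std(res[ok]).round(2),G[:,1].min().round(),G[:,1].max().round())
    k=np.mean(ks,0); y=s['eef_pos'][1]
    print('lane yaw(tool)',np.pi/2-np.arctan(k[0]),'lane x at tcp y',np.polyval(k,y),'tcp',s['eef_pos'],s['tcp_rot'][2],'spacing',(ks[0]-ks[1]))
    H=cv2.cvtColor(px,cv2.COLOR_RGB2HSV)
    m=cv2.inRange(H,(0,150,60),(6,255,255))|cv2.inRange(H,(173,150,60),(180,255,255))
    q=P[(m>0)]; zt=np.nanpercentile(q[:,2],97); q=q[q[:,2]>zt-2.5]; print('cap top z',zt)
    kc=np.polyfit(q[:,1],q[:,0],1); 
    print('caps x at tcp y',np.polyval(kc,y),'slope',kc[0])
    # rack top face, near the near end: bounds
    t=(P[...,2]>zt-32)&(P[...,2]<zt-20)&(abs(P[...,0]-s['eef_pos'][0])<60)
    q=P[t]; d=np.array([np.cos(s['tcp_rot'][2]),np.sin(s['tcp_rot'][2])]); n=np.array([d[1],-d[0]])
    a=(q[:,:2]-s['eef_pos'][:2])@d; b=(q[:,:2]-s['eef_pos'][:2])@n
    for lo in range(-20,70,10):
        w=(a>lo)&(a<lo+10); 
        if w.sum()>20: print(lo,w.sum(),np.percentile(b[w],[1,99]).round(1))
    print('end',np.percentile(a,99.5))
if __name__=='__main__': run(sys.argv[1])
E
python3 meas.py b
```

```text
guide [1.52995717e-01 5.53728096e+02] 78 0.46 -17.0 49.0
guide [1.37266477e-01 6.02076994e+02] 112 0.43 -47.0 42.0
lane yaw(tool) 1.4266715102485046 lane x at tcp y 568.5460878575981 tcp [565.80836652 -64.46900547 161.30210032] 1.4329160296276662 spacing [ 1.57292403e-02 -4.83488977e+01]
cap top z 200.06727465198796
caps x at tcp y 565.3756758726631 slope 0.13202297704022442
-20 940 [-21.4  20.4]
-10 1113 [-21.9  21. ]
0 1798 [-32.3  31.7]
10 1207 [-20.3  19.7]
20 811 [-19.   19.4]
30 1392 [-20.2  19.3]
40 1904 [-18.4  17.4]
50 1571 [-13.5  12.7]
60 281 [-9.3  8.5]
end 61.24931897965632
```

```bash
python3 -m inch '[[0,0,0,0,0.08,0.5,1],[0,0,0,0,0,0.7,1],[0,0,0,0,0,0.7,1],[0,0,0,0,0,0.7,1],[0,0,0,0,0,0.5,1],[0,0,0,0,0,0.17,1],[0,0,0,0,0,0,1],[0,0,0,0,0,0,1]]'
python3 lane.py c; python3 - <<'E'
from h import *
a=cv2.imread('pics/cwrist.png'); b=cv2.imread('pics/ctop.png')[140:240,290:450]
b=cv2.resize(b,(640,400),interpolation=cv2.INTER_CUBIC)
cv2.imwrite('pics/c2.png',cv2.resize(np.vstack([a,b]),(480,600)))
E
python3 meas.py c
```

```text
clock: 7.47
eef_pos: [568.3, -64.9, 79.8]
tcp_rot: [-3.142, -0.0, 1.432]
contact_force: [-0.1, -0.1, -2.5]
opening: 0.46
grasp_force: 41.5
7.4667 [568.33283312 -64.94858708  79.83324257] [-3.14155264e+00 -1.79753589e-05  1.43164199e+00] 0.45973229696902457 41.53100788593292
guide [1.70384585e-01 5.56907044e+02] 113 0.17 -21.0 39.0
guide [1.15581146e-01 6.01427161e+02] 113 0.09 -27.0 33.0
lane yaw(tool) 1.4287760663652562 lane x at tcp y 569.8532252649137 tcp [568.83739982 -65.13981586  80.62934914] 1.4314494823063275 spacing [  0.05480344 -44.52011709]
cap top z 118.61939223542403
caps x at tcp y 567.5898884563503 slope 0.132185578450702
-20 896 [-21.6  18.9]
-10 1133 [-22.7  20.1]
0 1421 [-33.7  31.2]
10 1615 [-27.3  25.1]
20 810 [-18.6  18.5]
30 1246 [-21.1  18.5]
40 1930 [-19.9  17.4]
50 1647 [-14.9  12.4]
60 438 [-10.6   8.1]
end 62.451646837283306
```

View pics/c2.png

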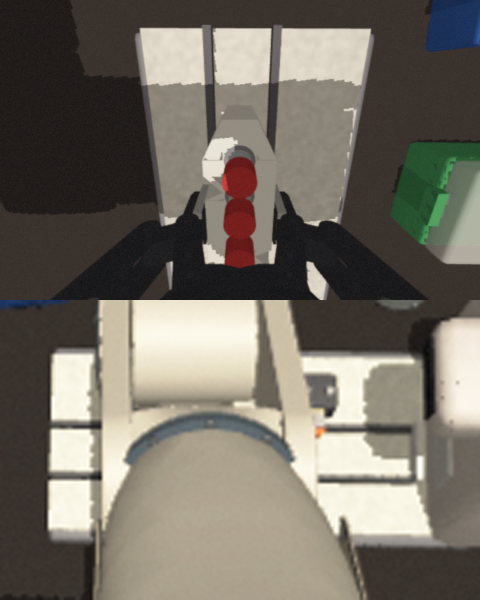

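The rack hovers between the guides (cols ~277 and ~368), and the roller block is well clear, further along the lane. I'll re-fit the guides with tracked windows.

```bash
sed -i 's/((L,(282,306)),(R,(343,366)))/((L,LW),(R,RW))/; s/^def run.*/def run(tag,rows=(45,150),LW=(262,300),RW=(350,392)):/; s/np.percentile(seg,80)-seg.min()>40 and 3<=len(idx)<=14/np.percentile(seg,80)-seg.min()>25 and 3<=len(idx)<=18 and idx.min()>a and idx.max()<b-1/' meas.py
python3 - <<'E'
import numpy as np,cv2
V=cv2.cvtColor(np.load('cwrist.npz')['px'],cv2.COLOR_RGB2GRAY)
for v in (60,85,120,150,170): print(v,V[v,262:304:2].tolist(),V[v,350:392:2].tolist())
E
python3 meas.py c
```

```text
60 [217, 217, 220, 222, 194, 113, 111, 109, 110, 109, 62, 106, 143, 216, 218, 219, 220, 222, 223, 223, 222] [216, 213, 214, 214, 215, 182, 45, 105, 104, 106, 102, 105, 129, 212, 214, 215, 215, 215, 216, 215, 215]
85 [219, 220, 219, 217, 214, 136, 108, 110, 111, 108, 92, 61, 143, 218, 222, 222, 218, 218, 217, 217, 218] [217, 219, 221, 222, 210, 73, 80, 101, 101, 100, 102, 118, 212, 214, 216, 215, 215, 215, 217, 218, 218]
120 [134, 133, 134, 133, 137, 129, 60, 55, 57, 54, 55, 47, 109, 136, 135, 138, 135, 136, 134, 132, 135] [136, 134, 134, 133, 61, 45, 51, 56, 54, 56, 70, 132, 137, 137, 135, 134, 132, 132, 132, 133, 135]
150 [135, 134, 136, 133, 131, 131, 111, 56, 54, 53, 57, 50, 61, 134, 139, 138, 155, 215, 175, 120, 122] [136, 133, 134, 108, 44, 52, 55, 53, 48, 63, 131, 134, 135, 137, 137, 132, 132, 132, 132, 135, 138]
170 [132, 134, 134, 133, 135, 134, 134, 69, 52, 52, 51, 49, 46, 105, 131, 142, 143, 140, 140, 140, 141] [132, 136, 132, 53, 48, 53, 54, 53, 56, 107, 134, 133, 133, 135, 134, 135, 136, 136, 135, 133, 132]
guide [1.53427780e-01 5.54771027e+02] 105 0.21 -6.0 47.0
guide [1.42271861e-01 6.02775900e+02] 105 0.21 -13.0 41.0
lane yaw(tool) 1.424009904368674 lane x at tcp y 569.1346739594871 tcp [568.86661614 -65.19311126  80.74382374] 1.4312564523639555 spacing [ 1.11559194e-02 -4.80048733e+01]
cap top z 118.61939223542403
caps x at tcp y 567.5828435730452 slope 0.132185578450702
-20 895 [-21.6  18.9]
-10 1131 [-22.7  20.1]
0 1415 [-33.8  31.2]
10 1625 [-27.4  25. ]
20 811 [-18.6  18.5]
30 1241 [-21.1  18.5]
40 1924 [-20.   17.4]
50 1648 [-15.   12.5]
60 450 [-10.6   8.2]
end 62.501679011709996
```

```bash
python3 -m inch '[[0,0,0.002,0,0.07,0,1],[0,0,0,0,0,0,1],[0,0,0,0,0,0.1,1],[0,0,0,0,0,0.1,1],[0,0,0,0,0,0,1]]'
python3 -m inch '[[0,0,0,0,0,0.06,1],[0,0,0,0,0,0.06,1],[0,0,0,0,0,0,1]]'
python3 -m inch '[[0,0,0,0,0,0.06,1],[0,0,0,0,0,0.06,1],[0,0,0,0,0,0,1]]'
```

```text
clock: 8.08
eef_pos: [569.4, -65.4, 74.2]
tcp_rot: [-3.141, 0.0, 1.425]
contact_force: [-0.8, -0.6, -2.7]
opening: 0.462
grasp_force: 41.5
clock: 8.33
eef_pos: [569.6, -65.4, 71.4]
tcp_rot: [-3.141, 0.0, 1.425]
contact_force: [0.3, 0.3, -3.3]
opening: 0.464
grasp_force: 41.5
clock: 8.58
eef_pos: [569.6, -65.4, 68.5]
tcp_rot: [-3.141, 0.0, 1.425]
contact_force: [0.0, 0.1, -3.5]
opening: 0.458
grasp_force: 41.5
```

```bash
python3 -m inch '[[0,0,0,0,0,0.06,1],[0,0,0,0,0,0.06,1],[0,0,0,0,0,0,1]]'
python3 -m inch '[[0,0,0,0,0,0.05,1],[0,0,0,0,0,0.05,1],[0,0,0,0,0,0,1]]'
python3 -m inch '[[0,0,0,0,0,0.03,1],[0,0,0,0,0,0,1]]'
```

```text
clock: 8.83
eef_pos: [569.7, -65.4, 65.5]
tcp_rot: [-3.141, 0.0, 1.425]
contact_force: [0.2, -0.4, -3.3]
opening: 0.465
grasp_force: 41.5
clock: 9.08
eef_pos: [569.7, -65.4, 63.0]
tcp_rot: [-3.141, 0.0, 1.425]
contact_force: [-0.5, -0.4, -2.5]
opening: 0.463
grasp_force: 41.5
clock: 9.25
eef_pos: [569.9, -65.4, 62.6]
tcp_rot: [3.141, 0.0, 1.425]
contact_force: [1.1, 0.2, -1.3]
opening: 0.46
grasp_force: 41.8
```

```bash
python3 -m inch '[[0,0,0,0,0,0.03,1],[0,0,0,0,0,0,1],[0,0,0,0,0,0,1]]'
python3 -m inch '[[0,0,0,0,0,0,0.4],[0,0,0,0,0,0,0.3],[0,0,0,0,0,0,0],[0,0,0,0,0,0,0],[0,0,0,0,0,0,0],[0,0,0,0,0,0,0],[0,0,0,0,0,0,0]]'
python3 -m inch '[[0,0,0,0,0,-0.3,0],[0,0,0,0,0,-0.6,0],[0,0,0,0,0,-0.8,0],[0,0,0,0,0,-0.8,0],[0,0,0,0,0,-0.8,0],[0,0,0,0,0,-0.5,0],[0,0,0,0,0,0,0]]'
```

```text
clock: 9.5
eef_pos: [570.1, -65.4, 62.5]
tcp_rot: [3.141, 0.0, 1.425]
contact_force: [-2.4, 0.4, 6.9]
opening: 0.464
grasp_force: 42.7
clock: 10.08
eef_pos: [569.8, -65.4, 61.7]
tcp_rot: [-3.142, -0.0, 1.425]
contact_force: [0.5, 0.2, -0.2]
opening: 0.996
grasp_force: 0.0
clock: 10.67
eef_pos: [571.5, -65.6, 159.9]
tcp_rot: [3.137, -0.0, 1.425]
contact_force: [-0.2, 0.9, 0.2]
opening: 1.004
grasp_force: 0.0
```

```bash
cat > caps.py <<'E'
from h import *
import sys
def caps(nm,tag):
    f=shot(nm,f'{tag}{nm}.png'); P=cloud(f); H=hsv(f)
    m=cv2.inRange(H,(0,150,60),(6,255,255))|cv2.inRange(H,(173,150,60),(180,255,255))
    k,l,st,c=cv2.connectedComponentsWithStats(m)
    for i in range(1,k):
        p=np.nanmedian(P[l==i],0)
        if st[i,4]>15 and 85<p[2]<115 and abs(p[0]-565)<60: print(nm,'red',st[i,4],c[i].round(),p.round(1))
    m=cv2.inRange(H,(7,150,120),(18,255,255)); k,l,st,c=cv2.connectedComponentsWithStats(m)
    for i in range(1,k):
        p=np.nanmedian(P[l==i],0)
        if st[i,4]>2 and abs(p[0]-575)<60 and -280<p[1]<-150: print(nm,'orange',st[i,4],c[i].round(),p.round(1))
for nm in sys.argv[2:]: caps(nm,sys.argv[1])
E
python3 caps.py d wrist scene; python3 - <<'E'
import cv2,numpy as np
a=cv2.resize(cv2.imread('pics/dwrist.png'),(480,300)); b=cv2.resize(cv2.imread('pics/dscene.png')[130:290,200:456],(480,300),interpolation=cv2.INTER_CUBIC)
cv2.imwrite('pics/d2.png',np.vstack([a,b]))
E
```

```text
wrist red 433 [317. 170.] [575.4 -24.3 100.3]
wrist red 433 [316. 201.] [572.2 -45.1 100.2]
wrist red 416 [317. 230.] [569.2 -65.7 100.2]
wrist red 798 [317. 269.] [564.6 -94.5 100.1]
wrist orange 155 [335. 326.] [ 567.4 -193.2   49.9]
scene red 43 [321. 193.] [574.9 -64.8  98.8]
scene red 26 [313. 198.] [570.  -90.7  98.2]
scene red 22 [306. 203.] [ 566.2 -114.5   99. ]
scene orange 3 [286. 239.] [ 573.9 -206.1   48. ]
```

View pics/d2.png

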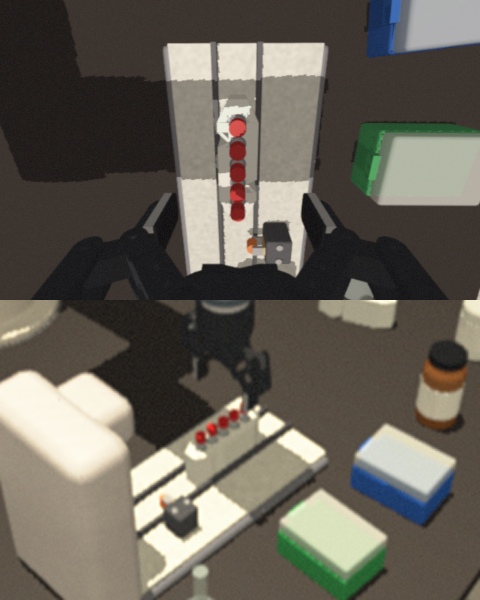

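The rack sits between the guides (caps at z 100, as expected). Its middle is at y≈−65.7, and the orange roller shows at wrist pixel (335,326), y≈−193. I expect it to latch after about 104 mm of travel, so I'll go behind the rack with the fingers closed.

```bash
python3 -m inch '[[0,0,0,0.88,0,0,0.3],[0,0,0,0.88,0,0,1],[0,0,0,0.88,0,0,1],[0,0,0,0.88,0,0,1],[0,0,0,0.88,0,0,1],[0,0,0,0,0,0,1],[0,0,0,0,0,0,1],[0,0,0,0,0,0,1]]' 40
python3 -m inch '[[0,0,0,0,0,0.6,1],[0,0,0,0,0,0.7,1],[0,0,0,0,0,0.7,1],[0,0,0,0,0,0.7,1],[0,0,0,0,0,0.7,1],[0,0,0,0,0,0.36,1],[0,0,0,0,0,0,1],[0,0,0,0,0,0,1]]'
python3 -m inch '[[0,0,0,0,0,0,1],[0,0,0,0,0,0,1],[0,0,0,0,0,0,1]]'
python3 caps.py e wrist scene
```

```text
clock: 11.43
eef_pos: [585.0, 43.1, 155.6]
tcp_rot: [-3.14, 0.001, 1.426]
contact_force: [0.3, 0.5, -0.4]
opening: 0.002
grasp_force: 0.0
clock: 12.1
eef_pos: [585.5, 42.8, 62.5]
tcp_rot: [-3.14, 0.0, 1.424]
contact_force: [0.4, 0.2, 0.2]
opening: 0.003
grasp_force: 0.0
clock: 12.35
eef_pos: [586.5, 43.5, 63.8]
tcp_rot: [3.14, -0.0, 1.425]
contact_force: [0.4, 1.1, 0.0]
opening: -0.0
grasp_force: 0.0
scene red 86 [324. 190.] [575.  -50.7  99. ]
scene red 24 [313. 198.] [569.8 -91.   98.7]
scene red 19 [307. 203.] [ 567.  -113.8   98.7]
scene orange 3 [286. 239.] [ 572.4 -206.    46.6]caps.py:12: RuntimeWarning: All-NaN slice encountered
  p=np.nanmedian(P[l==i],0)
```

```bash
python3 -m inch '[[0,0,0,-0.4,-0.05,0,1],[0,0,0,-0.4,0,0,1],[0,0,0,-0.2,0,0,1],[0,0,0,0,0,0,1]]'
python3 -m inch '[[0,0,0,-0.08,0,0,1],[0,0,0,-0.08,0,0,1],[0,0,0,-0.08,0,0,1],[0,0,0,-0.08,0,0,1],[0,0,0,-0.08,0,0,1],[0,0,0,-0.08,0,0,1],[0,0,0,-0.08,0,0,1],[0,0,0,-0.08,0,0,1]]'
python3 -m inch '[[0,0,0,-0.1,0,0,1],[0,0,0,-0.1,0,0,1],[0,0,0,-0.1,0,0,1],[0,0,0,-0.1,0,0,1],[0,0,0,-0.1,0,0,1],[0,0,0,-0.1,0,0,1],[0,0,0,-0.1,0,0,1],[0,0,0,-0.1,0,0,1]]'
python3 caps.py f scene
```

```text
clock: 12.78
eef_pos: [580.5, 17.4, 62.8]
tcp_rot: [-3.141, 0.0, 1.424]
contact_force: [0.5, 0.4, -0.7]
opening: 0.001
grasp_force: 0.0
clock: 13.45
eef_pos: [578.6, 3.0, 62.8]
tcp_rot: [-3.142, -0.0, 1.425]
contact_force: [0.2, 1.3, -0.8]
opening: 0.001
grasp_force: 0.3
clock: 14.12
eef_pos: [575.7, -17.0, 62.8]
tcp_rot: [3.142, -0.0, 1.425]
contact_force: [0.4, -0.6, 0.0]
opening: -0.0
grasp_force: 0.3
scene red 25 [324. 191.] [576.  -53.4  98.4]
scene red 52 [314. 197.] [570.1 -80.4  99. ]
scene red 25 [305. 203.] [ 566.8 -118.1   99.2]
scene red 22 [300. 208.] [ 562.5 -138.8   99. ]
scene orange 3 [286. 239.] [ 574.3 -208.5   48.9]
```

```bash
python3 -m inch '[[0,0,0,-0.1,0,0,1],[0,0,0,-0.1,0,0,1],[0,0,0,-0.1,0,0,1],[0,0,0,-0.1,0,0,1],[0,0,0,-0.1,0,0,1],[0,0,0,-0.1,0,0,1],[0,0,0,-0.1,0,0,1],[0,0,0,-0.1,0,0,1]]'
python3 -m inch '[[0,0,0,-0.1,0,0,1],[0,0,0,-0.1,0,0,1],[0,0,0,-0.1,0,0,1],[0,0,0,-0.1,0,0,1],[0,0,0,-0.1,0,0,1],[0,0,0,-0.1,0,0,1]]'
python3 -m inch '[[0,0,0,-0.05,0,0,1],[0,0,0,-0.05,0,0,1],[0,0,0,-0.05,0,0,1]]'
python3 -m inch '[[0,0,0,-0.05,0,0,1],[0,0,0,-0.05,0,0,1],[0,0,0,-0.05,0,0,1]]'
python3 caps.py g scene
```

```text
clock: 14.83
eef_pos: [572.8, -36.8, 62.8]
tcp_rot: [3.142, -0.0, 1.425]
contact_force: [0.1, 0.5, 0.0]
opening: 0.001
grasp_force: 0.4
clock: 15.33
eef_pos: [570.6, -51.6, 62.8]
tcp_rot: [3.142, -0.0, 1.425]
contact_force: [-0.9, 0.8, 0.8]
opening: 0.001
grasp_force: 0.4
clock: 15.58
eef_pos: [570.1, -55.2, 62.8]
tcp_rot: [3.142, -0.0, 1.425]
contact_force: [-0.2, 1.1, 1.1]
opening: 0.001
grasp_force: 0.4
clock: 15.83
eef_pos: [569.5, -58.8, 62.8]
tcp_rot: [-3.142, 0.0, 1.425]
contact_force: [1.0, 1.5, 0.5]
opening: 0.0
grasp_force: 0.4
scene red 26 [312. 199.] [569.9 -96.2  98.7]
scene red 27 [306. 203.] [ 566.8 -116.7   98.8]
scene red 27 [300. 207.] [ 563.9 -137.1   99.5]
scene red 23 [294. 211.] [ 558.8 -159.6   98.7]
scene red 21 [287. 216.] [ 558.  -181.3   98.5]
scene orange 9 [286. 237.] [ 571.1 -205.9   49.9]
```

```bash
for i in 1 2 3; do :; done
python3 -m inch '[[0,0,0,-0.05,0,0,1],[0,0,0,-0.05,0,0,1]]' | egrep 'eef|contact'
python3 -m inch '[[0,0,0,-0.05,0,0,1],[0,0,0,-0.05,0,0,1]]' | egrep 'eef|contact'
python3 -m inch '[[0,0,0,-0.05,0,0,1],[0,0,0,-0.05,0,0,1]]' | egrep 'eef|contact'
python3 -m inch '[[0,0,0,-0.05,0,0,1],[0,0,0,-0.05,0,0,1]]' | egrep 'eef|contact'
python3 -m inch '[[0,0,0,-0.05,0,0,1],[0,0,0,-0.05,0,0,1]]' | egrep 'eef|contact'
```

```text
eef_pos: [569.1, -61.3, 62.8]
contact_force: [-0.2, 1.1, -0.1]
eef_pos: [569.0, -63.5, 62.8]
contact_force: [1.5, 5.8, 1.0]
eef_pos: [568.7, -65.7, 62.9]
contact_force: [0.9, 5.7, 1.4]
eef_pos: [568.3, -68.0, 62.9]
contact_force: [0.3, 7.4, 0.1]
eef_pos: [567.9, -70.4, 62.9]
contact_force: [1.4, 7.2, 1.5]
```

```bash

python3 -m inch '[[0,0,0,-0.05,0,0,1],[0,0,0,-0.05,0,0,1]]' | egrep 'eef|contact'
python3 -m inch '[[0,0,0,-0.05,0,0,1],[0,0,0,-0.05,0,0,1]]' | egrep 'eef|contact'
python3 -m inch '[[0,0,0,-0.05,0,0,1],[0,0,0,-0.05,0,0,1]]' | egrep 'eef|contact'
python3 -m inch '[[0,0,0,-0.05,0,0,1],[0,0,0,-0.05,0,0,1]]' | egrep 'eef|contact'
```

```text
eef_pos: [567.5, -72.8, 62.8]
contact_force: [0.7, 8.8, 1.8]
eef_pos: [567.1, -75.3, 62.9]
contact_force: [0.5, 7.0, 1.2]
eef_pos: [566.9, -78.0, 62.9]
contact_force: [0.3, 5.2, 1.5]
eef_pos: [566.5, -80.8, 62.9]
contact_force: [0.2, 4.7, 0.5]
```

```bash

python3 -m inch '[[0,0,0,-0.04,0,0,1],[0,0,0,0,0,0,1]]' | egrep 'eef|contact'
python3 -m inch '[[0,0,0,-0.04,0,0,1],[0,0,0,0,0,0,1]]' | egrep 'eef|contact'
python3 -m inch '[[0,0,0,-0.04,0,0,1],[0,0,0,0,0,0,1]]' | egrep 'eef|contact'
python3 -m inch '[[0,0,0,-0.04,0,0,1],[0,0,0,0,0,0,1]]' | egrep 'eef|contact'
```

```text
eef_pos: [566.2, -82.1, 62.8]
contact_force: [1.0, 4.2, 0.7]
eef_pos: [566.0, -83.1, 62.8]
contact_force: [1.5, 4.5, 0.9]
eef_pos: [565.8, -84.1, 62.8]
contact_force: [0.8, 3.4, 1.2]
eef_pos: [565.6, -85.1, 62.8]
contact_force: [0.1, 4.3, 1.1]
```

```bash

python3 -m inch '[[0,0,0,-0.04,0,0,1],[0,0,0,0,0,0,1]]' | egrep 'eef|contact'
python3 -m inch '[[0,0,0,-0.03,0,0,1],[0,0,0,0,0,0,1]]' | egrep 'eef|contact'
python3 -m inch '[[0,0,0,-0.03,0,0,1],[0,0,0,0,0,0,1]]' | egrep 'eef|contact'
```

```text
eef_pos: [565.5, -86.1, 62.8]
contact_force: [0.1, 3.2, 1.9]
eef_pos: [565.4, -86.9, 62.8]
contact_force: [0.3, 3.4, 2.2]
eef_pos: [565.3, -87.7, 62.8]
contact_force: [0.2, 2.9, 0.5]
```

```bash

python3 -m inch '[[0,0,0,-0.03,0,0,1],[0,0,0,0,0,0,1]]' | egrep 'eef|contact'
python3 -m inch '[[0,0,0,-0.03,0,0,1],[0,0,0,0,0,0,1]]' | egrep 'eef|contact'
python3 caps.py h scene
```

```text
eef_pos: [565.2, -88.5, 62.8]
contact_force: [0.3, 1.7, 0.7]
eef_pos: [565.0, -89.3, 62.7]
contact_force: [-0.7, 0.4, -0.8]
scene red 26 [303. 205.] [ 564.9 -126.9   98.3]
scene red 29 [297. 209.] [ 561.5 -147.3   98.4]
scene red 26 [290. 213.] [ 557.  -168.4   98.7]
scene red 21 [284. 217.] [ 552.6 -191.3   99.1]
scene red 24 [277. 222.] [ 551.2 -211.5   98.8]
```

Force has vanished, but the picture numbers show the rack still close to the fingers, so the roller is just rounding the notch edge. I'll creep on.

```bash

python3 -m inch '[[0,0,0,-0.02,0,0,1],[0,0,0,0,0,0,1],[0,0,0,0,0,0,1]]' | egrep 'eef|contact'
python3 caps.py i scene
python3 -m inch '[[0,0,0,-0.02,0,0,1],[0,0,0,0,0,0,1],[0,0,0,0,0,0,1]]' | egrep 'eef|contact'
python3 caps.py j scene
```

```text
eef_pos: [564.9, -89.6, 62.7]
contact_force: [0.0, 0.0, 0.0]
scene red 27 [303. 205.] [ 565.8 -128.4   99.4]
scene red 28 [297. 209.] [ 562.  -147.9   98.8]
scene red 25 [290. 213.] [ 557.1 -169.    99. ]
scene red 21 [284. 217.] [ 554.5 -191.2   99.7]
scene red 25 [277. 222.] [ 551.2 -211.9   99.5]
eef_pos: [564.9, -90.0, 62.8]
contact_force: [0.3, 0.4, -0.7]
scene red 25 [301. 206.] [ 562.4 -133.6   99.5]
scene red 62 [292. 212.] [ 556.2 -156.1   98.5]
scene red 21 [282. 219.] [ 552.2 -196.3   99.7]
scene red 22 [276. 223.] [ 549.7 -217.2   99.6]
scene orange 3 [286. 239.] [ 574.2 -206.3   46.7]
```

The rack jumped about 5 mm ahead of the fingers, which looks like the click. I'll back off, raise and look.

```bash

python3 -m inch '[[0,0,0,0.4,0,0,1],[0,0,0,0.6,0,0,1],[0,0,0,0.6,0,0,1],[0,0,0,0,0,-0.8,1],[0,0,0,0,0,-0.8,1],[0,0,0,0,0,-0.8,1],[0,0,0,0,0,-0.8,1],[0,0,0,0,0,-0.6,1]]' | egrep 'clock|eef|contact'
python3 -m inch '[[0,0,0,-0.7,0,0,1],[0,0,0,-0.7,0,0,1],[0,0,0,-0.7,0,0,1],[0,0,0,-0.5,0,0,1],[0,0,0,0,0,0,1],[0,0,0,0,0,0,1]]' | egrep 'clock|eef|contact'
python3 caps.py k wrist scene; python3 - <<'E'
import cv2,numpy as np
a=cv2.resize(cv2.imread('pics/kwrist.png'),(480,300)); b=cv2.resize(cv2.imread('pics/kscene.png')[170:270,230:390],(480,300),interpolation=cv2.INTER_CUBIC)
cv2.imwrite('pics/k2.png',np.vstack([a,b]))
E
```

```text
clock: 20.2
eef_pos: [571.2, -49.6, 159.4]
contact_force: [1.1, -0.0, 0.3]
clock: 20.7
eef_pos: [561.3, -114.7, 157.7]
contact_force: [-0.0, 0.7, -0.2]
wrist red 157 [319. 239.] [ 559.2 -122.2   97.1]
wrist red 351 [319. 340.] [ 547.5 -207.2  100.5]
scene red 21 [301. 206.] [ 561.7 -132.4   98.7]
scene red 22 [294. 210.] [ 559.2 -153.8   98.6]
scene red 31 [289. 214.] [ 555.  -172.8   97.7]
scene red 24 [282. 218.] [ 552.1 -194.8   99.7]
scene red 22 [276. 223.] [ 549.7 -216.8   98.7]
scene orange 4 [286. 239.] [ 573.3 -205.8   45.7]
```

View pics/k2.png

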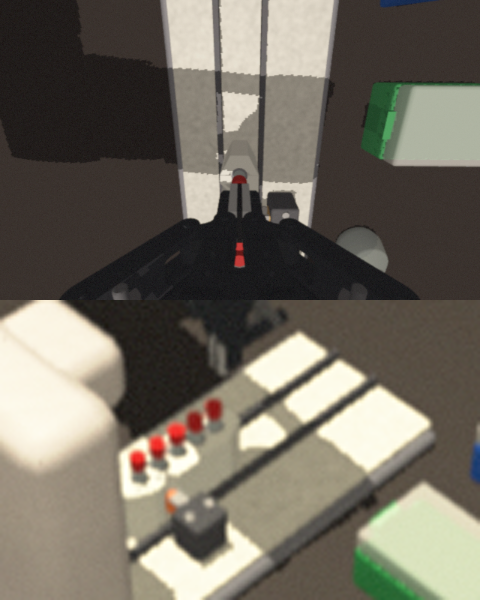

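```bash

python3 -m inch '[[0,0,0,0.6,0,-0.3,1],[0,0,0,0.6,0,-0.3,0],[0,0,0,0.6,0,0,0],[0,0,0,0.4,0,0,0],[0,0,0,0,0,0,0],[0,0,0,0,0,0,0],[0,0,0,0,0,0,0],[0,0,0,0,0,0,0]]' | egrep 'clock|eef|contact'
python3 caps.py l wrist; python3 - <<'E'
import cv2
cv2.imwrite('pics/l2.png',cv2.resize(cv2.imread('pics/lwrist.png')[200:400,200:460],(780,600),interpolation=cv2.INTER_CUBIC))
E
```

```text
clock: 21.47
eef_pos: [569.1, -60.7, 172.5]
contact_force: [0.8, -0.3, 0.1]
wrist red 1021 [319. 321.] [ 554.8 -147.2  100.1]
wrist orange 25 [343. 318.] [ 574.  -193.7   48.9]
```

View pics/l2.png

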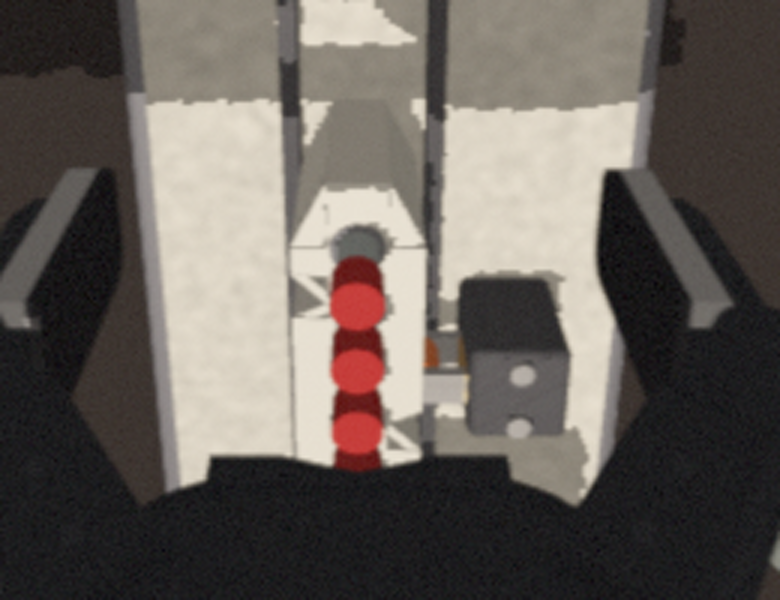

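The wrist view shows the upright rack with its roller-side notch at crop (400,440) and the roller at (430,353), lower down. I'll convert these to world positions.

```bash
python3 - <<'E'
from h import *
f=grab_frame('wrist'); P=cloud(f); M=np.array(f['cam_to_world']); fl=200/np.tan(np.radians(f['vertical_fov'])/2)
def ray(u,v,z):
    u=200+u/3;v=200+v/3
    d=M[:3,:3]@np.array([(u-f['cx'])/fl,(v-f['cy'])/fl,1]); o=M[:3,3]; return (o+d*(z-o[2])/d[2]).round(1)
for c in ((357,305),(358,372),(358,432)): print('cap',ray(*c,101))
print('notch edges',ray(384,424,75),ray(420,455,75),ray(384,424,75), 'near end top',ray(358,188,75),'corner',ray(424,246,75))
H=hsv(f); m=cv2.inRange(H,(5,120,80),(20,255,255)); m[:, :330]=0
k,l,s,c=cv2.connectedComponentsWithStats(m)
for i in range(1,k):
    if s[i,4]>4: q=P[l==i]; print(s[i],np.nanmedian(q,0).round(1),np.nanmin(q,0).round(1),np.nanmax(q,0).round(1))
# block extent
b=(P[...,2]>40)&(abs(P[...,0]-605)<30)&(abs(P[...,1]+195)<40)&(H[...,2]<120); q=P[b]; print('block',np.nanpercentile(q,[2,98],axis=0).round(1))
E
```

```text
cap [ 558.2 -128.5  101. ]
cap [ 555.3 -150.4  101. ]
cap [ 552.2 -171.1  101. ]
notch edges [ 557.  -195.3   75. ] [ 566.8 -209.6   75. ] [ 557.  -195.3   75. ] near end top [ 561.4 -109.1   75. ] corner [ 577.7 -131.1   75. ]
[342 313   4   9  32] [ 574.2 -193.9   47.6] [ 572.4 -195.9   40.1] [ 576.  -192.    53.2]
[353 318   2   4   7] [ 584.6 -196.4   49. ] [ 583.8 -200.9   43.7] [ 585.1 -194.7   53. ]
block [[ 580.4 -218.1   40.7]
 [ 617.8 -184.    62.5]]
```

The roller was missing from the scene image while it rode the flat side. It is now back in its free-like position, and the rack's computed notch (y≈−198.6) lines up with the axle (≈−198). The rack is latched, and the gripper is well above it touching nothing.

```bash
python3 -c "
from rig import r
print(r.sign_off())"
```

```text
the job is handed in; nothing more can be done
None
```

I lowered the red-capped rack into the lane, let go of it, then pushed it until the roller clicked into the notch; camera and force readings show it latched, the arm touched nothing else, and I handed the job in at about 21.5 s.

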